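# Snap the round chocolate box shut

### The arm

A 6-joint arm with a two-finger parallel gripper is mounted at the origin on the work surface. World frame = base frame: x ahead of the robot, y to its left, z up, the work surface at z = 0. Lengths are in m, angles in rad, forces in N, time in s.
With the tool pointing down it reaches from about 0.35 to 0.725 m from the base axis. Payload 4.3 kg.
Tool frame: the origin (TCP) lies midway between the tips of the shut fingers; the grasp point (between the pads) lies 19 mm behind it; z points along the fingers, y is the line along which they close (so a half turn about z gives the same grasp; the last joint's range is limited). The gripper opens to 85 mm and grips with 20 to 120 N. Pads are 22 mm wide; open, the fingers measure 114 mm over their backs; the gripper's body (76 mm by 85 mm) begins 54 mm behind the grasp point. The pads swing forward as they close: fully open they stand 13 mm farther back than shut.
Start: joints at [1.159, 0.377, 0.081, 1.274, 0, 1.46], TCP at [0.171, 0.549, 0.231] pointing down, gripper open.
Joint ranges: [-2.72, 2.72], [-0.84, 1.66], [-1.02, 1.22], [-1.77, 2.12], [-1.37, 1.28], [-3.14, 3.14]. Speed limits (rad/s): [2.57, 2.57, 3.14, 3.14, 3.14, 3.14].

### API

Orientations are given as a unit quaternion [w, x, y, z].
In Python, from plant import movep, movel, move_j, set_gripper, pause, inverse_kinematics, get_state, grab_frame, Unreachable, job_done, cut_out, place_of gives the robot as it stands. Calls block until the motion is done:
- movep(position, orientation): joint-space move of the TCP to a pose.
- movel(position, attitude=None, feed=0.15, guard=None): straight line of the TCP; attitude=None keeps the orientation; feed is the mean speed in m/s. With guard (N) it stops when the force on the tool has changed by that much, and returns True; else False.
- move_j(angles): joint-space move.
- set_gripper(opening, f_grip=None): finger opening in m; f_grip is the grip in N (None keeps the last); returns when the fingers have stopped.
- pause(seconds).
- inverse_kinematics(position, orientation): joint angles nearest the present ones, or None.
- get_state(): the state.
- grab_frame(name): name is "side" or "top" or "wrist"; returns a dict with "frame" (400x640x3 uint8, red, green, blue), "fx", "fy", "cx", "cy" (pixels), "T" (4x4, takes a point from camera to world coordinates). Camera axes: x right, y down, z forward; pixel columns grow to the right and rows downward; lengths in m; the calibration is good to about 2 mm. A picture is of the moment at which its call begins. There is no depth.
A pose or a line that the arm cannot do raises Unreachable and nothing moves.
- job_done(): hands the job in; it is judged then, once.
Trained networks look in a picture, given as the dict that the camera call returned (one of the last four; its "shot" number tells which), for a name from the list of things; names that differ only in an ending like _2 or _b are one class to them, and where a whole thing is asked for, a point or a joint stands for the part that bears it (a point fixed in the world has none). Each returns a list of dicts, best first, with "p" (0 to 1); they miss things now and then, are a little off and sometimes report something else, mostly with a low value. They report only what shows in the picture. A call takes as long as a camera call. They do not tell look-alikes from the thing itself.
- cut_out(picture, query): "pixels" (400x640 bool, what is visible of it).
- place_of(picture, query): "location" ([x, y, z] in m, in world coordinates, good to about 4 mm: a listed point, or the origin of a listed thing).
The state is a dict: "t": time; "q": joint angles; "qd": joint speeds; "tau": joint torques, N m; "eef_pos": TCP position; "orientation": TCP orientation; "wrist_force": force on the tool from outside, world axes, zero at the start; "wrist_torque": the same for the moment, N m; "gripper_width": finger opening in m; "finger_force": force on a finger pad.
Only numpy, scipy, OpenCV 4.12 (cv2) and the standard library are available. Lean on these libraries where they do the work, as an engineer would, in place of code of your own. Each camera call takes 0.05 s, during which the arm holds its last target. There are 200 camera calls.

### The job

On the chocolate shop's counter, close the round box of chocolates: press each of the three brass snap tabs around the rim of its lid fully down until it is home. Do not touch the square box beside it, which is not going out yet.

Things in the scene. Friction and masses are not known exactly. Their poses are not given: they have to be found in the camera images.
- tab_a (a point): First of three brass snap tabs on the ROUND box's rim. The point, centre of the tab's flat top (26 mm radially x 32 mm, 5 mm thick; x radially outwards, z up), moves with it. Slides straight down: top 75 to 77 mm above the counter at start, 67 mm at the hard stop when home. Resists with 4 to 5 N all the way and stays where left; a force stop under 8 N halts too early. Press with closed fingertips.
- tab_b (a point): Second snap tab, like tab_a. The three are 120 degrees apart, 66 mm from the box's axis, each with a skirt hanging outside the wall. The round box is fixed to the counter: brown, 150 mm across (160 over the tabs), flat cream lid with its top 62 mm above the counter, and a brass knob 22 mm across at its centre, rising to 84 mm.
- tab_c (a point): Third snap tab on the round box, like tab_a and tab_b: the centre of its flat top, x radially outwards, z up.
- square_box: The square box, not to be touched: same brown, cream and brass make and same heights as the round one, 140 x 140 mm, 150 mm over its four raised tabs (one amid each side), fixed to the counter. Origin: centre of its underside; z up, x and y square to its sides. Either box may be the left one; they stand at least 75 mm apart.
Not all that is in view belongs to the job. Leave any pink look-alike of the part that bears tab_a alone.

How it is judged:
At the end, for the whole second after the job is handed in: The tops of all three tabs of the round box lie below 69.5 mm above the counter (fully home is 67 mm) (height (world z) of each of tab_a, tab_b, tab_c below 0.0695 m); the robot touches nothing.
It fails at once if the robot presses or knocks the square box (more than 2 N) (contact force between any of the fingers, the arm and square_box above 2 N).
It also fails if it takes over 32 s, if anything falls off the work surface, if the arm or the gripper's body presses on something with over 40 N, if the wrist force passes 120 N, or if a joint passes its speed limit or range.

## Working session

There is one attempt and no reset: what is moved stays moved. The work goes in short steps, each a Python script; the robot and the scene stay as the last script left them, time stands still between calls to the robot, and variables do not carry over. Pictures are saved under pics/ and viewed, at most 10 in all, crops included, and the job is handed in when it is done.

```bash
mkdir -p pics; python3 - <<'E'
from plant import *
import cv2,numpy as np
for n in("top","side"):
    f=grab_frame(n); cv2.imwrite(f"pics/{n}0.png",f["frame"][:,:,::-1])
    print(n,f["fx"],f["cx"],f["cy"],np.round(f["T"],3).tolist())
    for q in("tab_a","square_box"):
        for d in place_of(f,q): print(q,round(d["p"],2),np.round(d["location"],4))
print(get_state()["t"])
E
```

```text
top 394.7805804682939 315.37696190420644 200.47895429311944 [[0.014, -0.998, 0.054, 0.462], [-1.0, -0.013, 0.019, -0.053], [-0.018, -0.055, -0.998, 0.98], [0.0, 0.0, 0.0, 1.0]]
tab_a 0.72 [ 0.5334 -0.1127  0.0744]
tab_a 0.72 [ 0.5423 -0.2229  0.0734]
tab_a 0.72 [ 0.4365 -0.1232  0.0768]
tab_a 0.69 [ 0.4999 -0.3126  0.0749]
tab_a 0.65 [ 0.5944 -0.3767  0.0756]
tab_a 0.63 [ 0.4953 -0.4293  0.0752]
tab_a 0.62 [ 0.34   -0.1967  0.0737]
tab_a 0.44 [ 0.333  -0.0779  0.0772]
tab_a 0.42 [ 0.6367 -0.1601  0.0736]
square_box 0.63 [0.5273 0.1839 0.001 ]
side 386.70349127265496 317.2868203543438 198.66985748135394 [[-0.959, -0.229, 0.169, 0.328], [-0.284, 0.736, -0.615, 0.549], [0.016, -0.637, -0.77, 0.849], [0.0, 0.0, 0.0, 1.0]]
tab_a 0.64 [ 0.6379 -0.1661  0.0774]
tab_a 0.61 [ 0.5007 -0.3133  0.0787]
tab_a 0.56 [ 0.5372 -0.1124  0.0778]
tab_a 0.52 [ 0.5457 -0.2282  0.0795]
tab_a 0.52 [ 0.5971 -0.3777  0.0788]
tab_a 0.52 [ 0.492  -0.4298  0.075 ]
tab_a 0.45 [ 0.4334 -0.127   0.0783]
tab_a 0.45 [ 0.3458 -0.1959  0.0766]
square_box 0.64 [5.277e-01 1.816e-01 1.000e-04]
0.3
```

View pics/top0.png

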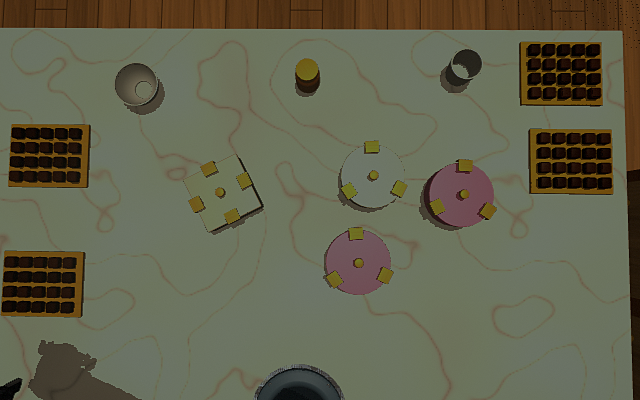

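View pics/side0.png

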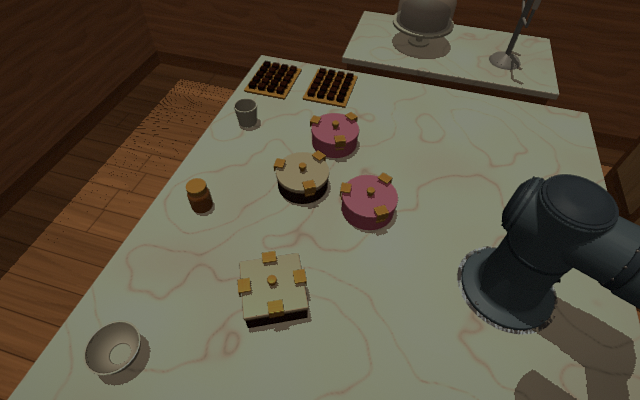

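The top picture shows these candidates:
- Cream round box: knob (373,175), tabs at (372,147), (349,191) and (399,188).
- Pink look-alikes: at (460,195) and (358,262).
- Square box: at (220,192), tabs at (209,169), (243,181), (196,205) and (232,216).

I choose the cream round box with the brown wall. The network points (0.636,-0.163), (0.535,-0.113) and (0.544,-0.225) have their centre at (0.572,-0.167). Each lies about 66 mm from it, which fits. Next I move high above that box and look from near.

```bash
python3 - <<'E'
from plant import *
import cv2,numpy as np
s=get_state(); o=s["orientation"]; print(np.round(o,3))
set_gripper(0.0)
for p in ([0.50,-0.167,0.25],):
    q=inverse_kinematics(p,o); print(np.round(q,2) if q is not None else None)
    movep(p,o)
for n in("wrist","top"):
    f=grab_frame(n); cv2.imwrite(f"pics/{n}1.png",f["frame"][:,:,::-1])
    for d in place_of(f,"tab_a"): print(n,round(d["p"],2),np.round(d["location"],4))
    if n=="wrist":
        T=np.array(f["T"])
        for X in ([.636,-.164,.076],[.536,-.113,.076],[.544,-.2255,.076],[.572,-.167,.084]):
            c=T[:3,:3].T@(np.array(X)-T[:3,3]); print(np.round([f["cx"]+f["fx"]*c[0]/c[2],f["cy"]+f["fy"]*c[1]/c[2]]))
s=get_state();print(s["t"],np.round(s["eef_pos"],4),np.round(s["q"],2))
E
```

```text
[-0.     0.15   0.989 -0.   ]
[-0.44  0.27 -0.02  1.28 -0.   -0.14]
wrist 0.8 [ 0.5001 -0.3127  0.0732]
wrist 0.74 [ 0.5433 -0.225   0.0759]
wrist 0.7 [ 0.4949 -0.4283  0.074 ]
wrist 0.68 [ 0.3458 -0.1925  0.0753]
wrist 0.65 [ 0.5978 -0.38    0.0727]
wrist 0.62 [ 0.4371 -0.1309  0.0792]
wrist 0.58 [ 0.5381 -0.1105  0.077 ]
wrist 0.51 [ 0.6373 -0.1681  0.0722]
[355. 293.]
[377. 199.]
[277. 236.]
[337. 247.]
top 0.69 [ 0.6371 -0.1611  0.0779]
top 0.65 [ 0.3325 -0.0778  0.0771]
top 0.56 [ 0.4388 -0.1235  0.0742]
top 0.45 [ 0.5358 -0.1128  0.0748]
4.0417 [ 0.5002 -0.1665  0.25  ] [-0.44  0.27 -0.02  1.28 -0.   -0.14]
```

View pics/wrist1.png

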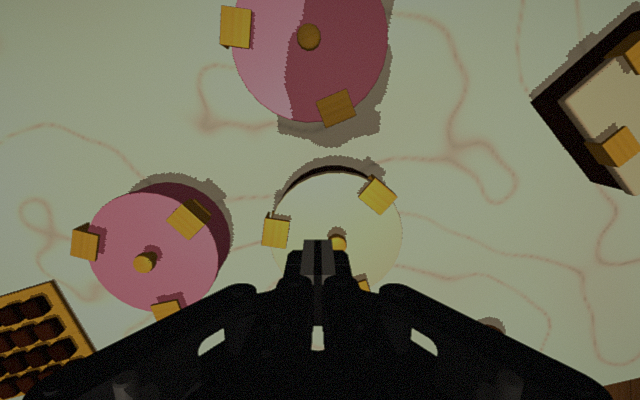

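The wrist picture shows the cream round box under the gripper. Its tabs are at (377,195) and (277,232), with the third half hidden at (362,286). These match my projections of the world points to a few pixels. Both pink boxes are clearly separate. I press now.

```bash
python3 - <<'E'
from plant import *
import numpy as np
o=get_state()["orientation"]
for x,y in ((.5438,-.2255),(.6371,-.1643),(.5359,-.1121)):
    movep([x,y,.115],o)
    movel([x,y,.088],feed=.1)
    g=movel([x,y,.064],feed=.03,guard=14)
    s=get_state(); print(g,np.round(s["eef_pos"],4),np.round(s["wrist_force"],1),s["t"])
    movel([x,y,.115],feed=.15)
movep([.50,-.167,.25],o)
f=grab_frame("wrist"); f2=grab_frame("side")
import cv2; cv2.imwrite("pics/side2.png",cv2.resize(f2["frame"][110:250,240:440,::-1],None,fx=3,fy=3))
for n in (f,f2):
    for d in place_of(n,"tab_a"): print(round(d["p"],2),np.round(d["location"],4))
s=get_state();print(s["t"],np.round(s["wrist_force"],1))
E
```

```text
True [ 0.5441 -0.2257  0.067 ] [-1.8  0.6  5.6] 5.8083
True [ 0.6376 -0.1645  0.0671] [-0.5  0.6  6.3] 7.925
True [ 0.5363 -0.1122  0.067 ] [-1.2  0.5  5.4] 10.05
0.98 [ 0.492  -0.4277  0.0757]
0.94 [ 0.5967 -0.3786  0.075 ]
0.87 [ 0.5012 -0.3125  0.0722]
0.78 [ 0.4347 -0.1311  0.0776]
0.72 [ 0.5441 -0.2235  0.0682]
0.65 [ 0.5398 -0.1153  0.0668]
0.53 [ 0.6357 -0.1656  0.0642]
0.63 [ 0.539  -0.114   0.0674]
0.63 [ 0.3444 -0.1979  0.0755]
0.59 [ 0.5452 -0.2286  0.0652]
0.56 [ 0.3301 -0.0841  0.0807]
0.55 [ 0.5992 -0.3809  0.0756]
0.54 [ 0.4356 -0.1254  0.0779]
0.53 [ 0.5007 -0.3131  0.0813]
0.51 [ 0.6373 -0.1658  0.0688]
0.5 [ 0.494  -0.4279  0.0781]
11.375 [-0.4 -0.5  0.8]
```

View pics/side2.png

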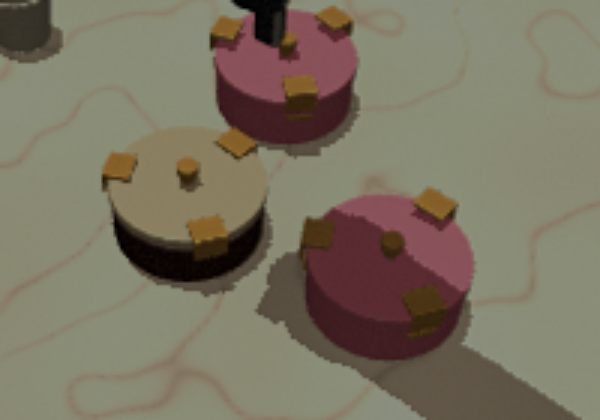

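The crop shows the cream box's three tabs at (120,165), (237,142) and (208,232), all lowered to just above the lid. The pink boxes' tabs are still raised. The tip stopped at 67 mm on all three tabs, and the arm is clear.

```bash
python3 -c "
from plant import *
print(job_done())"
```

```text
the job is handed in; nothing more can be done
None
```

All three tabs of the round box are pressed home: the fingertips stopped at 67 mm on each. The robot went nowhere near the square box, and the job was handed in at about 11.4 s; no verdict was returned.

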